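Square up the cleats on the tilting tray

ROBOT

A 6-joint arm with a two-finger parallel gripper is mounted at the origin on the work surface. World frame = base frame: x ahead of the robot, y to its left, z up, the work surface at z = 0. Lengths are in m, angles in rad, forces in N, time in s.
With the tool pointing down it reaches from about 0.3 to 0.875 m from the base axis. Payload 6.4 kg.
Tool frame: the origin (TCP) lies at the very end of the fingers, on their centre line; the grasp point (between the pads) lies 19 mm behind it; z points along the fingers, y is the line along which they close (so a half turn about z gives the same grasp; the last joint's range is limited). The gripper opens to 85 mm and grips with 20 to 120 N. Pads are 22 mm wide; open, the fingers measure 114 mm over their backs; the gripper's body (76 mm by 85 mm) begins 54 mm behind the grasp point. The pads swing forward as they close: fully open they stand 13 mm farther back than shut.
Start: joints at [0.915, 0.181, 1.607, -0, 1.354, -0.206], TCP at [0.25, 0.518, 0.195] pointing down, gripper open.
Joint ranges: [-2.99, 2.99], [-0.89, 2.07], [0.3, 2.58], [-1.14, 4.28], [0, 2.63], [-3.12, 3.12]. Speed limits (rad/s): [2.57, 2.57, 3.01, 3.14, 3.14, 3.14].

INTERFACE

Orientations are given as a unit quaternion [w, x, y, z].
In Python, from bench import telemetry, camera, ctrl, spotter gives the robot as it stands.
- The arm moves only by the tool send_rows, never from a script. Its argument "series" is a list of rows, each a list of 3 entries, a list of its own where there are three numbers: the turn, a rotation vector about the world's x, y, z in degrees, then the shift along the world's x, y, z in mm, then the closure, from -1 (fully open) to 1 (shut), so that 0 is half open. In form: [[[rx, ry, rz], [dx, dy, dz], gripper], ...]. A call has 1 to 10 rows; each row is the pose to reach, as a shift and turn from the pose commanded when the call began; what a row does not reach only later rows make up. A row lasts 1/8 s, in which the tool goes at most 62.5 mm and 10.7 degrees, less where a joint would pass 70% of its speed; a pose out of reach is approached as far as the arm can. A call with a gripper value outside its range is refused whole. The fingers move at their own pace and stop on an object; the grip force is fixed at half the most. Time passes only in rows, so rows that repeat a pose let the fingers close. It gives the time, the measured TCP pose, the force, the opening and the grip force at its end, in the units of the state.
- telemetry.get_obs(): the state, without advancing time (a new reading comes with each control period).
- camera(name): name is "scene" or "side" or "wrist"; returns a dict with "pixels" (480x640x3 uint8, red, green, blue), "camera_matrix" (3x3 intrinsics, pixels), "xyz" and "orientation" of the camera in the world. Camera axes: x right, y up, looking along -z (the intrinsics and any distortion apply to the point x, -y, -z); pixel columns grow to the right and rows downward; lengths in m; the calibration is good to about 2 mm. A picture is of the moment at which its call begins. There is no depth.
- ctrl.hand_in(): hands the job in; it is judged then, once.
Trained networks look in the newest picture that a camera, given by its name, has taken for a name from the list of things; names that differ only in an ending like _2 or _b are one class to them, and where a whole thing is asked for, a point or a joint stands for the part that bears it (a point fixed in the world has none). Each returns a list of dicts, best first, with "conf" (0 to 1); they miss things now and then, are a little off and sometimes report something else, mostly with a low value. They report only what shows in the picture. A call takes as long as a camera call. They do not tell look-alikes from the thing itself.
- spotter.boxes_of(thing, camera): "xyz" ([x, y, z] in m, in world coordinates, good to about 4 mm: the middle of the surface that is visible of it).
- spotter.landmark_of(thing, camera): "xyz" ([x, y, z] in m, in world coordinates, good to about 4 mm: a listed point, or the origin of a listed thing).
The state is a dict: "time_s": time; "q": joint angles; "dq": joint speeds; "joint_efforts": joint torques, N m; "eef_pos": TCP position; "eef_rot": TCP orientation; "wrist_force": force on the tool from outside, world axes, zero at the start; "torque": the same for the moment, N m; "opening": opening from 0.0 (shut) to 1.0 (fully open); "grasp_force": force on a finger pad.
Only numpy, scipy, OpenCV 4.12 (cv2) and the standard library are available. Lean on these libraries where they do the work, as an engineer would, in place of code of your own. Each camera call takes 0.05 s, during which the arm holds its last target. There are 200 camera calls.

TASK

Pick up the one loose screw cleat lying on the bench (the block with two screw holes) and set it flat on the tilting tray, in the free gap between the two cleats already there, its long side along the metal fence. Then lift the tray's handle side well up so that all three cleats slide down against the fence in a single row, and lower the tray back down flat, the cleats still lined up along the fence.

Things in the scene. Friction and masses are not known exactly. Their poses are not given: they have to be found in the camera images.
- tray_handle (a point): Tray's bar handle: level steel bar, 12 mm dia, 122 long, on two posts 110 apart, free all round; pinch across it from above, it can turn in the fingers. Point: mid-bar, 71 mm above bench. Axes tilt with the tray: x along bar and fence, y across tray to fence, z off the floor. Hinge line parallel to x at y 215, z -53 mm: lifted, the bar swings up and towards the fence. Lift 4 N; damped; stops at 37 deg.
- cleat_a_mid (a point): Pine block 60 (x) x 32 (y) x 30 mm high, two screw holes on top; point: its centre. Loose on the tray at the handle's -x side, a little turned. In the handle's axes: tray floor at z -45 mm, open from x -140 to 140 and y 30 to 205, where the aluminium fence stands (26 mm high; other rims 12): a cleat flush along it has its centre at y 189, z -30.
- cleat_b_mid (a point): Same block, 60 (x) x 32 (y) x 30 mm high, 32 g; point: its centre. Loose on the tray at the handle's +x side, a little turned; the gap between the two is at least 100 mm wide. The grey laminate floor is slick: cleats begin to slide at 10 to 15 degrees of tilt, about 27 degrees for a second is ample, and they turn flush as they meet the fence.
- cleat_c_mid (a point): Same block, 60 (x) x 32 (y) x 30 mm high, about 32 g; point: its centre, 15 mm above the bench. The one to pick up: alone on the bench to the right of the tray, its x axis at any angle, in one of three places near a stepped wooden offcut, a round dowel stub and a 200 mm batten, which are not needed.
Not all that is in view belongs to the job. Leave any black or turquoise look-alike of the part that bears cleat_c_mid alone.

How it is judged:
By the outcome, as a careful person would: the job done as asked, in the order asked, and still so for the second after the job is handed in, with the robot touching nothing.
It also fails if it takes over 61 s, if anything falls off the work surface, if the arm or the gripper's body presses on something with over 40 N, if the wrist force passes 120 N, or if a joint passes its speed limit or range.

## Working session

There is one attempt and no reset: what is moved stays moved. The work goes in short steps, Python scripts to look and compute and a tool call to move; the robot and the scene stay as the last step left them, time stands still between calls to the robot, and variables do not carry over. Pictures are saved under pics/ and viewed, at most 10 in all, crops included, and the job is handed in when it is done.

Besides the shell and the picture viewer there is one more tool, called after "Request:" as name(argument=value, ...) on one line, values as JSON. send_rows: Moves the arm, as the interface text tells. Its arguments: {"type":"object","properties":{"series":{"type":"array","items":{"type":"array"}}},"required":["series"]}

```bash
mkdir -p pics; cat > h.py <<'E'
import numpy as np, cv2
from scipy.spatial.transform import Rotation as R
from bench import telemetry, camera, ctrl, spotter
def cam(n):
    c=camera(n); c['n']=n; return c
def Rm(c):
    o=np.array(c['orientation'],float)
    return o if o.shape==(3,3) else R.from_quat(o[[1,2,3,0]]).as_matrix()
def pix2plane(c,uv,z):
    K=np.array(c['camera_matrix']); d=np.linalg.solve(K,[uv[0],uv[1],1]); d=Rm(c)@(d*[1,-1,-1])
    o=np.array(c['xyz']); return o+d*(z-o[2])/d[2]
def proj(c,p):
    q=Rm(c).T@(np.array(p)-c['xyz'])*[1,-1,-1]; u=np.array(c['camera_matrix'])@q; return u[:2]/u[2]
def save(c,f): cv2.imwrite('pics/'+f,c['pixels'][:,:,::-1])
E
python3 - <<'E'
from h import *
o=telemetry.get_obs(); print(o)
for n in ['scene','side']:
    c=cam(n); save(c,n+'0.png'); print(n,{k:v for k,v in c.items() if k!='pixels'})
    for t in ['tray_handle','cleat_a_mid','cleat_b_mid','cleat_c_mid']:
        print(t,[(np.round(d['xyz'],3).tolist(),round(d['conf'],2),proj(c,d['xyz']).round().tolist()) for d in spotter.landmark_of(t,n)])
E
```

```text
{'time_s': 0.0, 'q': array([ 9.14725425e-01,  1.81554596e-01,  1.60801785e+00,  8.86551840e-06,
        1.35380897e+00, -2.06290471e-01]), 'dq': array([-1.35111124e-06,  1.16547933e-03, -5.16412738e-04,  7.63649016e-04,
       -2.48375234e-04,  1.24705722e-04]), 'joint_efforts': array([ 8.37968055e-04, -4.44856882e+01, -3.51347673e+01, -1.51166805e-04,
        8.78691149e-03,  3.63868730e-05]), 'eef_pos': array([0.24957862, 0.51731759, 0.19387184]), 'eef_rot': array([-3.77732446e-04,  2.23000188e-01,  9.74817991e-01, -8.10711417e-04]), 'wrist_force': array([-0.42284454, -0.11089424, -0.45929811]), 'torque': array([ 0.00495555, -0.05723616, -0.02942882]), 'grasp_force': 0.0, 'opening': 0.9936642861933552}
scene {'camera_matrix': array([[516.6615209 ,   0.        , 317.78496322],
       [  0.        , 516.6615209 , 240.38779011],
       [  0.        ,   0.        ,   1.        ]]), 'xyz': array([ 1.04573637, -0.00965165,  0.96291069]), 'orientation': array([0.55654818, 0.16192804, 0.23453   , 0.78040318]), 'n': 'scene'}
tray_handle [([0.591, -0.033, 0.074], 0.7, [389.0, 303.0])]
cleat_
[... 278 characters left out ...]
 {'camera_matrix': array([[507.13049248,   0.        , 319.49952638],
       [  0.        , 507.13049248, 233.49941   ],
       [  0.        ,   0.        ,   1.        ]]), 'xyz': array([ 0.35084115, -0.86305359,  0.90528669]), 'orientation': array([ 0.93073052,  0.33812675, -0.04651971, -0.13132752]), 'n': 'side'}
tray_handle [([0.587, -0.032, 0.067], 0.85, [319.0, 181.0])]
cleat_a_mid [([0.483, 0.026, 0.037], 0.86, [272.0, 182.0])]
cleat_b_mid [([0.668, 0.064, 0.042], 0.96, [340.0, 156.0])]
cleat_c_mid [([0.616, -0.228, 0.014], 0.93, [356.0, 255.0]), ([0.357, -0.2, 0.013], 0.92, [238.0, 272.0]), ([0.46, -0.526, 0.011], 0.63, [327.0, 401.0]), ([0.519, -0.436, 0.017], 0.57, [343.0, 347.0])]
```

View pics/scene0.png

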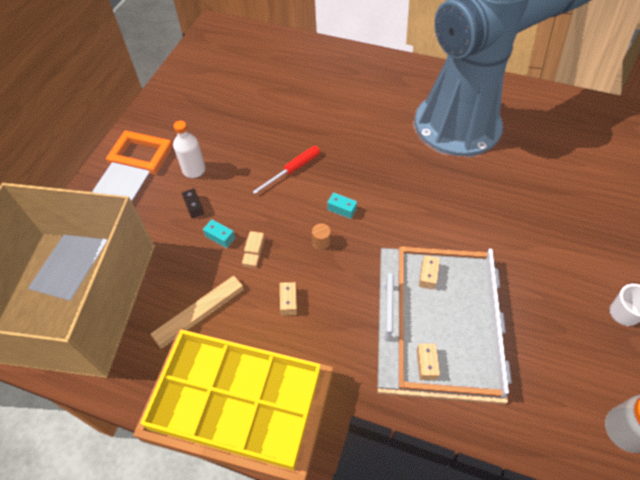

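View pics/side0.png

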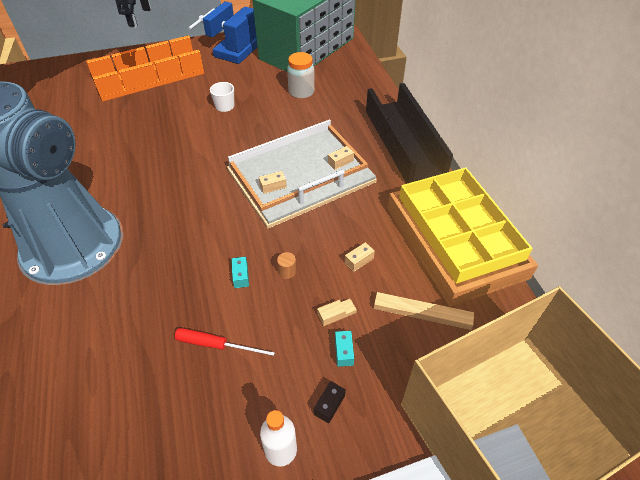

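The cleat could be any of five things (scene / side pixels):
- Pine block with two holes: (288,298) / (360,256). This is my choice.
- Turquoise look-alikes: (342,205) and (218,233).
- Black look-alike: (193,203).
- Stepped offcut: (253,249).

The side view also shows the tray with A at (272,182), B at (340,156) and the handle at (320,183).

```bash
python3 - <<'E'
from h import *
c=cam('scene'); s=cam('side')
a=cv2.resize(c['pixels'][270:330,255:325],None,fx=5.6,fy=5,interpolation=2)
b=cv2.resize(s['pixels'][228:288,325:395],None,fx=5.6,fy=5,interpolation=2)
t=cv2.resize(c['pixels'][235:410,370:520],None,fx=2.6,fy=3.4,interpolation=2)[:300*2]
t=cv2.resize(t,(390,600))
im=np.zeros((600,790,3),np.uint8); im[:300,:392]=a;im[300:,:392]=b; im[:,400:]=t
cv2.imwrite('pics/crop1.png',im[:,:,::-1])
E
```

```text
(no output)
```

View pics/crop1.png

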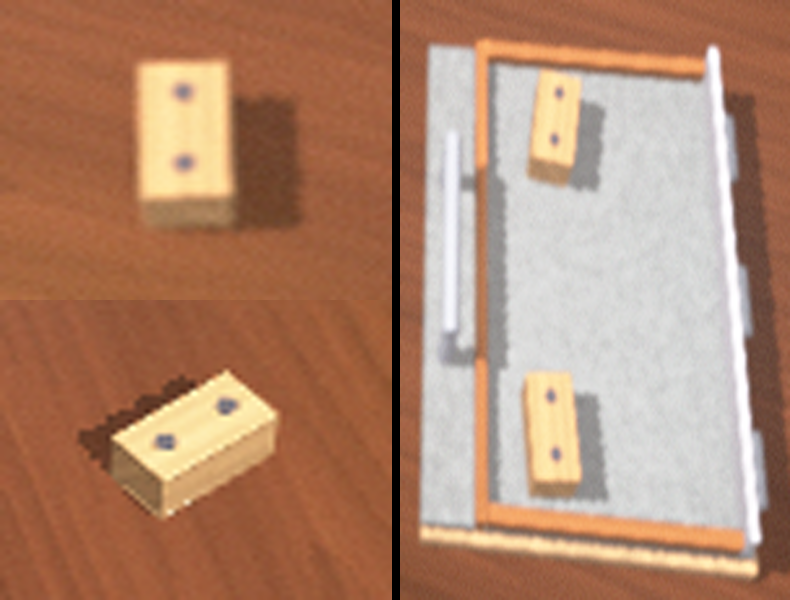

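The crop confirms it: a pine block with two dark holes, at scene (288,295) and side (360,253). In the tray, A is at about (427,271) and B at (428,361), and the gap between them is free.

```bash
python3 - <<'E'
from h import *
c=cam('scene'); s=cam('side')
def seg(n,c,p,q,z):
    a,b=pix2plane(c,p,z),pix2plane(c,q,z);d=b-a
    print(n,a.round(4),b.round(4),'mid',((a+b)/2).round(4),'len',np.hypot(*d[:2]).round(4),'ang',np.degrees(np.arctan2(d[1],d[0])).round(1))
seg('C scene',c,(287.7,288.4),(287.9,302.4),.03)
seg('C side',s,(354.5,256.2),(365.7,249.2),.03)
seg('C edge sc L',c,(255+137/5.6,270+62/5),(255+140/5.6,270+198/5),.03)
seg('C edge sc R',c,(255+228/5.6,270+62/5),(255+235/5.6,270+198/5),.03)
f=lambda x,y:(370+(x-400)*150/390,235+y*175/600)
seg('bar sc',c,f(453,132),f(450,333),.073)
seg('fence sc',c,f(713,47),f(755,543),.052)
seg('rim sc',c,f(484,40),f(484,522),.038)
seg('fence side',s,(229,158),(331,122),.052)
seg('A holes',c,f(560,94),f(555,139),.056)
seg('B holes',c,f(551,396),f(556,455),.056)
E
```

```text
C scene [ 0.6033 -0.2363  0.03  ] [ 0.6327 -0.2246  0.03  ] mid [ 0.618  -0.2304  0.03  ] len 0.0316 ang 21.7
C side [ 0.6062 -0.2415  0.03  ] [ 0.6359 -0.23    0.03  ] mid [ 0.6211 -0.2358  0.03  ] len 0.0319 ang 21.1
C edge sc L [ 0.5959 -0.2572  0.03  ] [ 0.6525 -0.2338  0.03  ] mid [ 0.6242 -0.2455  0.03  ] len 0.0613 ang 22.5
C edge sc R [ 0.5851 -0.2257  0.03  ] [ 0.6416 -0.2019  0.03  ] mid [ 0.6133 -0.2138  0.03  ] len 0.0613 ang 22.8
bar sc [ 0.5272 -0.0461  0.073 ] [ 0.6478 -0.0165  0.073 ] mid [ 0.5875 -0.0313  0.073 ] len 0.1242 ang 13.8
fence sc [0.3907 0.1342 0.052 ] [0.6832 0.2079 0.052 ] mid [0.5369 0.1711 0.052 ] len 0.3017 ang 14.1
rim sc [ 0.4356 -0.0403  0.038 ] [0.7274 0.0328 0.038 ] mid [ 0.5815 -0.0037  0.038 ] len 0.3009 ang 14.1
fence side [0.3961 0.1238 0.052 ] [0.6835 0.1905 0.052 ] mid [0.5398 0.1572 0.052 ] len 0.295 ang 13.1
A holes [0.4652 0.0258 0.056 ] [0.4965 0.0287 0.056 ] mid [0.4808 0.0272 0.056 ] len 0.0314 ang 5.3
B holes [0.6521 0.0601 0.056 ] [0.6829 0.0704 0.056 ] mid [0.6675 0.0653 0.056 ] len 0.0325 ang 18.6
```

Request:
send_rows(series=[[[0,0,-6],[18,-37,0],-1],[[0,0,-13],[36,-74,0],-1],[[0,0,-20],[54,-111,0],-1],[[0,0,-27],[72,-148,0],-1],[[0,0,-34],[92,-188,0],-1],[[0,0,-41],[114,-232,0],-1],[[0,0,-48],[136,-276,0],-1],[[0,0,-55],[158,-320,0],-1],[[0,0,-62],[180,-364,0],-1],[[0,0,-69],[200,-406,0],-1]])

```text
time_s: 1.95
eef_pos: [0.4507, 0.1102, 0.1951]
eef_rot: [0.0, 0.737, 0.675, 0.0]
wrist_force: [0.7, -0.2, -0.2]
opening: 0.998
grasp_force: 0.0
```

Request:
send_rows(series=[[[0,0,-7],[18,-37,0],-1],[[0,0,-14],[37,-74,0],-1],[[0,0,-21],[56,-112,0],-1],[[0,0,-28],[76,-152,0],-1],[[0,0,-35],[96,-192,0],-1],[[0,0,-42],[116,-232,-5],-1],[[0,0,-49],[134,-270,-15],-1],[[0,0,-56],[152,-308,-25],-1],[[0,0,-63],[169,-344,-35],-1],[[0,0,-63],[169,-344,-35],-1]])

```text
time_s: 3.2
eef_pos: [0.6187, -0.2346, 0.158]
eef_rot: [-0.0, 0.982, 0.191, -0.001]
wrist_force: [-0.6, 0.7, -0.8]
opening: 0.999
grasp_force: 0.0
```

```bash
python3 - <<'E'
from h import *
o=telemetry.get_obs(); print(o['time_s'],o['eef_pos'],o['eef_rot'],o['q'])
y=R.from_quat(o['eef_rot'][[1,2,3,0]]).as_matrix()[:,1]; print('yang',np.degrees(np.arctan2(y[1],y[0])))
c=cam('wrist'); save(c,'w1.png'); print(proj(c,[.619,-.232,.03]))
print([(np.round(d['xyz'],3).tolist(),round(d['conf'],2)) for d in spotter.landmark_of('cleat_c_mid','wrist')])
E
```

```text
3.2 [ 0.61870833 -0.23458001  0.15804105] [-4.46935783e-04  9.81580166e-01  1.91048516e-01 -8.00948083e-04] [-5.41160919e-01  4.01987929e-01  1.40439283e+00 -4.19649797e-04
  1.33700033e+00  6.45272375e-01]
yang -67.97207669248311
[314.1360473  211.92116114]
[([0.356, -0.199, 0.012], 0.91), ([0.463, -0.529, 0.014], 0.8), ([0.62, -0.234, 0.009], 0.68)]
```

View pics/w1.png

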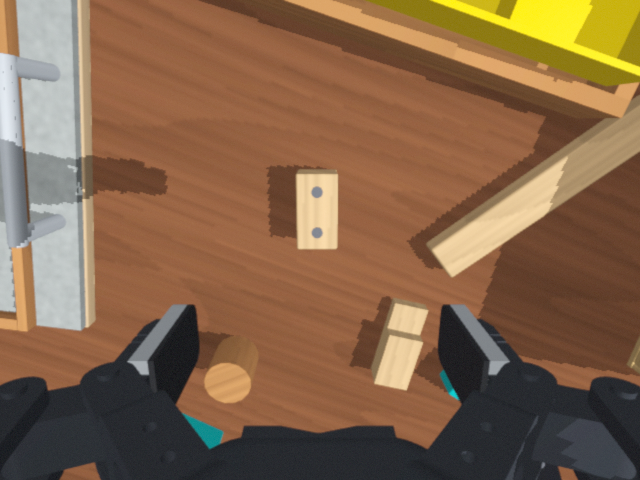

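The wrist view shows the cleat centred at (317,212), aligned with the jaws. I'll descend now.

Request:
send_rows(series=[[[0,0,0],[0,0,-30],-1],[[0,0,0],[0,0,-65],-1],[[0,0,0],[0,0,-100],-1],[[0,0,0],[0,0,-130],-1],[[0,0,0],[0,0,-147],-1],[[0,0,0],[0,0,-153],-1],[[0,0,0],[0,0,-153],1],[[0,0,0],[0,0,-153],1],[[0,0,0],[0,0,-153],1],[[0,0,0],[0,0,-153],1]])

```text
time_s: 4.55
eef_pos: [0.6193, -0.2324, 0.0074]
eef_rot: [0.0, 0.981, 0.193, 0.0]
wrist_force: [-0.7, -0.0, -0.3]
opening: 0.141
grasp_force: 0.0
```

Request:
send_rows(series=[[[0,0,0],[0,0,0],1],[[0,0,0],[0,0,0],1],[[0,0,0],[0,0,15],1],[[0,0,0],[0,0,40],1],[[0,0,0],[0,0,70],1],[[0,0,0],[0,0,100],1],[[0,0,0],[0,0,125],1],[[0,0,0],[0,0,135],1],[[0,0,0],[0,0,135],1]])

```text
time_s: 5.68
eef_pos: [0.6194, -0.2324, 0.1428]
eef_rot: [0.001, 0.981, 0.193, 0.001]
wrist_force: [0.5, 0.7, 0.2]
opening: -0.0
grasp_force: 0.0
```

The grasp missed, since the fingers closed to 0. I'll look before trying again.

```bash
python3 - <<'E'
from h import *
c=cam('wrist'); save(c,'w2.png')
o=telemetry.get_obs(); print(o['eef_pos'])
for n in ['wrist','scene','side']:
    c=cam(n); print(n,[(np.round(d['xyz'],3).tolist(),round(d['conf'],2),proj(c,d['xyz']).round()) for d in spotter.landmark_of('cleat_c_mid',n)])
E
```

```text
[ 0.61877511 -0.23204984  0.14152005]
wrist [([0.618, -0.233, 0.012], 0.91, array([318., 214.]))]
scene [([0.624, -0.233, 0.015], 0.98, array([286., 301.])), ([0.52, -0.435, 0.015], 0.78, array([218., 234.])), ([0.361, -0.2, 0.018], 0.75, array([341., 206.])), ([0.462, -0.525, 0.015], 0.68, array([193., 204.]))]
side [([0.615, -0.23, 0.014], 0.84, array([356., 256.])), ([0.46, -0.529, 0.014], 0.81, array([328., 402.])), ([0.354, -0.198, 0.013], 0.65, array([237., 271.])), ([0.519, -0.438, 0.018], 0.56, array([344., 348.]))]
```

View pics/w2.png

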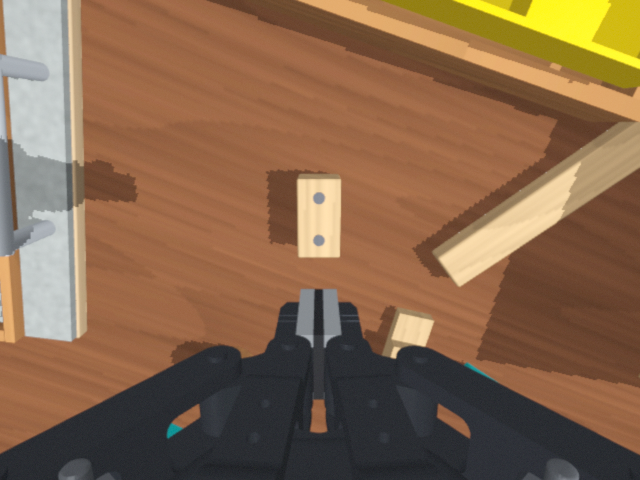

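```bash
python3 - <<'E'
from h import *
o=telemetry.get_obs(); T=R.from_quat(o['eef_rot'][[1,2,3,0]]).as_matrix(); p=o['eef_pos']
w=cam('wrist');print('cam',w['xyz'],'in tool',T.T@(w['xyz']-p))
for d in [0,-.013,-.019,-.054]: print(d,proj(w,p+T@[0,0,d]))
print('block top mid px (319,219):',pix2plane(w,(319,219),.03), 'top corners', [pix2plane(w,q,.03).round(4) for q in [(298,180),(340,180),(340,257),(298,257)]])
for n in ['scene','side']:
    c=cam(n); u=proj(c,p); print(n,u)
    x,y=(u-[50,75]).astype(int); k=cv2.resize(c['pixels'][y:y+120,x:x+100],(400,480),interpolation=2)
    cv2.circle(k,tuple(((u-[x,y])*4).astype(int)),3,(255,0,0),-1)
    a=k if n=='scene' else np.hstack([a,k])
cv2.imwrite('pics/tip.png',a[:,:,::-1])
E
```

```text
cam [ 0.68330155 -0.2062371   0.32025668] in tool [ 0.06951151  0.00048279 -0.17957206]
0 [316.56761002 273.59309247]
-0.013 [316.50718813 284.26786926]
-0.019 [316.47636811 289.71286435]
-0.054 [316.24597701 330.41621825]
block top mid px (319,219): [ 0.61888523 -0.23330077  0.03      ] top corners [array([ 0.6397, -0.2086,  0.03  ]), array([ 0.6511, -0.2364,  0.03  ]), array([ 0.5976, -0.2591,  0.03  ]), array([ 0.5856, -0.2298,  0.03  ])]
scene [283.5153616  267.79176679]
side [361.56163413 217.87590458]
```

View pics/tip.png

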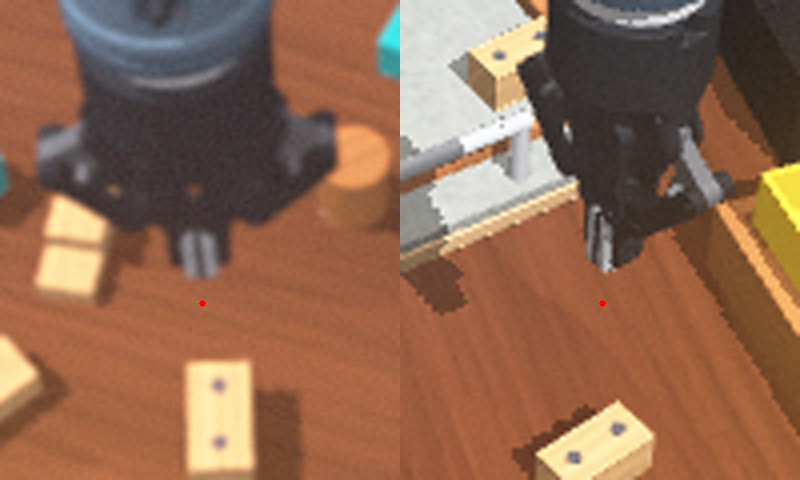

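The real fingertips sit about 19 mm above the reported TCP: (318,290) in the wrist view, 28 crop px above the dot in the scene view. So the fingers closed above the block, which hasn't moved. I'll go about 20 mm lower.

Request:
send_rows(series=[[[0,0,0],[0,-1,0],-1],[[0,0,0],[0,-1,0],-1],[[0,0,0],[0,-1,0],-1],[[0,0,0],[0,-1,0],-1],[[0,0,0],[0,-1,0],-1],[[0,0,0],[0,-1,-30],-1],[[0,0,0],[0,-1,-60],-1],[[0,0,0],[0,-1,-90],-1],[[0,0,0],[0,-1,-110],-1],[[0,0,0],[0,-1,-120],-1]])

```text
time_s: 7.42
eef_pos: [0.6185, -0.2329, 0.0206]
eef_rot: [-0.0, 0.981, 0.193, -0.001]
wrist_force: [-0.7, -0.4, 0.1]
opening: 0.998
grasp_force: 0.0
```

Request:
send_rows(series=[[[0,0,0],[0,0,-12],-1],[[0,0,0],[0,0,-24],-1],[[0,0,0],[0,0,-32],-1],[[0,0,0],[0,0,-34],-1],[[0,0,0],[0,0,-34],1],[[0,0,0],[0,0,-34],1],[[0,0,0],[0,0,-34],1],[[0,0,0],[0,0,-34],1],[[0,0,0],[0,0,-34],1],[[0,0,0],[0,0,-34],1]])

```text
time_s: 8.68
eef_pos: [0.6197, -0.2335, -0.0114]
eef_rot: [0.001, 0.981, 0.193, 0.001]
wrist_force: [-0.3, 0.9, 4.6]
opening: 0.345
grasp_force: 59.9
```

Gripped: opening 0.345 (about 30 mm), 60 N. Now I'll lift and carry it to the gap.

Request:
send_rows(series=[[[0,0,0],[0,0,20],1],[[0,0,0],[0,0,55],1],[[0,0,0],[0,0,90],1],[[0,0,0],[0,10,115],1],[[0,0,-2],[-5,40,120],1],[[0,0,-3],[-12,80,120],1],[[0,0,-4],[-20,120,120],1],[[0,0,-5],[-28,165,120],1],[[0,0,-6],[-36,210,120],1],[[0,0,-7],[-44,250,120],1]])

```text
time_s: 9.93
eef_pos: [0.5744, 0.0185, 0.1087]
eef_rot: [-0.0, 0.991, 0.132, 0.0]
wrist_force: [0.4, 0.2, -0.9]
opening: 0.347
grasp_force: 59.3
```

Request:
send_rows(series=[[[0,0,-1],[-6,35,0],1],[[0,0,-1],[-9,55,0],1],[[0,0,-1],[-11,64,-10],1],[[0,0,-1],[-11,64,-30],1],[[0,0,-1],[-11,64,-45],1],[[0,0,-1],[-11,64,-50],1],[[0,0,-1],[-11,64,-50],1]])

```text
time_s: 10.8
eef_pos: [0.5639, 0.0803, 0.0573]
eef_rot: [-0.0, 0.992, 0.124, -0.0]
wrist_force: [-0.9, 0.9, -0.0]
opening: 0.348
grasp_force: 59.3
```

```bash
python3 - <<'E'
from h import *
o=telemetry.get_obs(); print(o['time_s'],o['eef_pos'],o['opening'],o['grasp_force'])
y=R.from_quat(o['eef_rot'][[1,2,3,0]]).as_matrix()[:,1]; print('yang',np.degrees(np.arctan2(y[1],y[0])))
c=cam('wrist'); w=c['pixels']; s=cam('side')
k=cv2.resize(s['pixels'][90:240,200:400],(640,480),interpolation=2)
im=cv2.resize(np.vstack([w,k]),(400,600)); cv2.imwrite('pics/p1.png',im[:,:,::-1])
for n in ['wrist','side']:
  for t in ['tray_handle','cleat_a_mid']:
    print(n,t,[(np.round(d['xyz'],3).tolist(),round(d['conf'],2)) for d in spotter.landmark_of(t,n)])
E
```

```text
10.8 [0.56385154 0.08034227 0.05733155] 0.347580451183114 59.335153698921204
yang -75.8102917067681
wrist tray_handle [([0.589, -0.033, 0.07], 0.63)]
wrist cleat_a_mid [([0.482, 0.026, 0.043], 0.86)]
side tray_handle [([0.586, -0.034, 0.066], 0.81)]
side cleat_a_mid [([0.486, 0.025, 0.036], 0.79)]
```

View pics/p1.png

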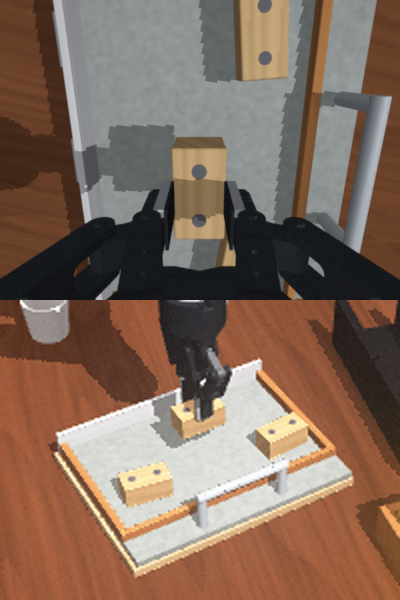

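The wrist view shows the cleat held square to the fence at (200,185), and the side view shows it in the gap at (198,418). Next I'll lower it and release.

Request:
send_rows(series=[[[0,0,0],[0,0,-15],1],[[0,0,0],[0,0,-28],1],[[0,0,0],[0,0,-36],1],[[0,0,0],[0,0,-39],1],[[0,0,0],[0,0,-41],1],[[0,0,0],[0,0,-42],1],[[0,0,0],[0,0,-42],1]])

```text
time_s: 11.98
eef_pos: [0.5642, 0.0808, 0.0161]
eef_rot: [0.0, 0.992, 0.124, 0.0]
wrist_force: [0.2, 0.6, 0.1]
opening: 0.347
grasp_force: 59.3
```

Request:
send_rows(series=[[[0,0,0],[0,0,-1],1],[[0,0,0],[0,0,-1],-0.2],[[0,0,0],[0,0,-1],-0.2],[[0,0,0],[0,0,-1],-0.2],[[0,0,0],[0,0,-1],-0.2],[[0,0,0],[0,0,20],-0.2],[[0,0,0],[0,0,55],-0.2],[[0,0,0],[0,0,90],-0.2],[[0,0,0],[3,-15,105],-0.2],[[0,0,0],[8,-40,105],-0.2]])

```text
time_s: 13.22
eef_pos: [0.573, 0.0401, 0.122]
eef_rot: [0.0, 0.992, 0.125, 0.001]
wrist_force: [0.0, 0.2, 0.4]
opening: 0.602
grasp_force: 0.0
```

Request:
send_rows(series=[[[0,0,0],[8,-35,0],-0.2],[[0,0,0],[14,-60,0],-0.2],[[0,0,0],[17,-72,-5],-0.2],[[0,0,0],[17,-73,-20],-0.2],[[0,0,0],[17,-73,-20],-0.2]])

```text
time_s: 13.85
eef_pos: [0.587, -0.0312, 0.0982]
eef_rot: [-0.001, 0.992, 0.124, -0.002]
wrist_force: [0.0, 0.3, -0.8]
opening: 0.601
grasp_force: 0.0
```

```bash
python3 - <<'E'
from h import *
o=telemetry.get_obs(); print(o['time_s'],o['eef_pos'],o['opening'])
c=cam('wrist'); w=c['pixels']; s=cam('side')
k=cv2.resize(s['pixels'][90:240,200:400],(640,480),interpolation=2)
im=cv2.resize(np.vstack([w,k]),(400,600)); cv2.imwrite('pics/p2.png',im[:,:,::-1])
T=R.from_quat(o['eef_rot'][[1,2,3,0]]).as_matrix()
for p in [[.588,-.0325,.071]]: print(proj(c,p)/1.6)
E
```

```text
13.85 [ 0.58696482 -0.03119417  0.09816794] 0.601070159128623
[199.64606518 158.77837684]
```

View pics/p2.png

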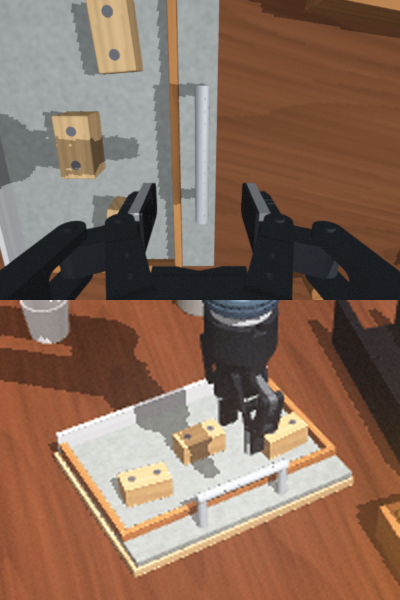

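The cleat lies flat in the gap at (78,145), and the bar at (202,154) is centred between the fingers. I'll descend and pinch it.

Request:
send_rows(series=[[[0,0,0],[0,-2,-20],-0.2],[[0,0,0],[0,-2,-42],-0.2],[[0,0,0],[0,-2,-58],-0.2],[[0,0,0],[0,-2,-65],-0.2],[[0,0,0],[0,-2,-65],1],[[0,0,0],[0,-2,-65],1],[[0,0,0],[0,-2,-65],1],[[0,0,0],[0,-2,-65],1],[[0,0,0],[0,-2,-65],1]])

```text
time_s: 15.08
eef_pos: [0.5893, -0.033, 0.0368]
eef_rot: [-0.001, 0.992, 0.124, 0.001]
wrist_force: [-1.9, 5.5, 3.2]
opening: 0.073
grasp_force: 54.7
```

Request:
send_rows(series=[[[0,0,0],[0,1,5],1],[[0,0,0],[-1,2,9],1],[[0,0,0],[-1,4,14],1],[[0,0,0],[-1,5,19],1],[[0,0,0],[-2,7,23],1],[[0,0,0],[-2,9,28],1],[[0,0,0],[-3,10,32],1],[[0,0,0],[-3,12,37],1],[[0,0,0],[-4,14,41],1],[[0,0,0],[-4,16,45],1]])

```text
time_s: 16.32
eef_pos: [0.5849, -0.018, 0.081]
eef_rot: [-0.0, 0.992, 0.124, -0.0]
wrist_force: [0.6, 0.0, 0.5]
opening: 0.0
grasp_force: 0.0
```

The bar slipped out, so I'll check the scene.

```bash
python3 - <<'E'
from h import *
o=telemetry.get_obs(); p=o['eef_pos'];print(o['time_s'],p)
s=cam('side'); c=cam('scene'); u=proj(s,p); v=proj(c,p)
k1=s['pixels'].copy(); k2=c['pixels'].copy()
k1=cv2.resize(k1[90:230,210:390],(720,560)//np.int64(1) if 0 else (396,560),interpolation=2) if 0 else cv2.resize(k1[100:225,220:390],(0,0),fx=2.35,fy=2.35,interpolation=2)
k2=cv2.resize(k2[230:405,370:520],(0,0),fx=2.6,fy=2.6,interpolation=2)
cv2.circle(k1,tuple(((u-[220,100])*2.35).astype(int)),2,(255,0,0),-1);cv2.circle(k2,tuple(((v-[370,230])*2.6).astype(int)),2,(255,0,0),-1)
h=max(len(k1),len(k2)); f=lambda k:np.vstack([k,np.zeros((h-len(k),k.shape[1],3),np.uint8)])
im=np.hstack([f(k1),f(k2)]); print(im.shape); cv2.imwrite('pics/p3.png',im[:,:,::-1])
for n in ['scene','side']:
  for t in ['tray_handle','cleat_a_mid','cleat_c_mid']: print(n,t,[(np.round(d['xyz'],3).tolist(),round(d['conf'],2)) for d in spotter.landmark_of(t,n)][:2])
E
```

```text
16.325 [ 0.58488505 -0.01803073  0.08101507]
(455, 790, 3)
scene tray_handle [([0.589, -0.031, 0.072], 0.87)]
scene cleat_a_mid [([0.482, 0.029, 0.044], 0.42)]
scene cleat_c_mid [([0.359, -0.199, 0.018], 0.96), ([0.459, -0.529, 0.014], 0.74)]
side tray_handle [([0.591, -0.034, 0.07], 0.67)]
side cleat_a_mid [([0.486, 0.026, 0.038], 0.95)]
side cleat_c_mid [([0.462, -0.526, 0.011], 0.91), ([0.355, -0.199, 0.016], 0.88)]
```

View pics/p3.png

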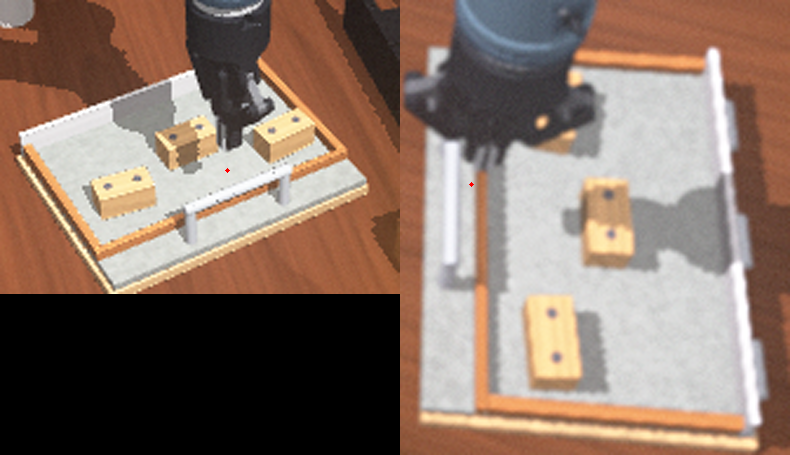

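```bash
python3 - <<'E'
from h import *
o=telemetry.get_obs(); p=o['eef_pos']
s=cam('side'); c=cam('scene')
def tri(us,uc):
    A=[];b=[]
    for k,u in((s,us),(c,uc)):
        d=pix2plane(k,u,0)-k['xyz'];d/=np.linalg.norm(d);P=np.eye(3)-np.outer(d,d);A.append(P);b.append(P@k['xyz'])
    r=np.linalg.lstsq(np.vstack(A),np.hstack(b),rcond=None); return r[0],r[1]
def first(p0,us,uc): x,e=tri(us,uc); print('tip',x.round(4),'minus tcp',(x-p0).round(4),e)
us0=np.array([361.56,217.88])+[.75,-8.25]; uc0=np.array([283.5,267.8])+[-.5,-7]
first(np.array([.6188,-.232,.1415]),us0,uc0)
first(p,(317.9,162.6),(404.6,292.7))
for k in (s,c): print(k['n'],[proj(k,p+np.array([0,0,h])).round(1).tolist() for h in (0,.02,.03)])
print(o['q'],o['joint_efforts'].round(1))
w=cam('wrist')['pixels']; cv2.imwrite('pics/w4.png',w[:,:,::-1])
g=w[240:340,280:360].mean(2); print('wrist tip row profile',[int(x) for x in g[:, 36:44].mean(1)[::5]])
E
```

```text
tip [ 0.6183 -0.2316  0.1652] minus tcp [-0.0005  0.0004  0.0237] [2.0864835e-07]
tip [ 0.5849 -0.0123  0.1109] minus tcp [0.0001 0.0059 0.0303] [5.14600154e-05]
side [[316.8, 172.7], [316.7, 166.4], [316.7, 163.2]]
scene [[397.3, 300.8], [398.6, 296.0], [399.3, 293.5]]
[-2.33828847e-01  3.28301706e-01  1.67259185e+00 -5.82514610e-06
  1.14111553e+00  1.08871762e+00] [  0.  -48.2 -31.4   0.    0.   -0. ]
wrist tip row profile [170, 170, 166, 167, 164, 166, 164, 163, 160, 161, 43, 37, 35, 34, 32, 32, 31, 31, 28, 41]
```

The tray hasn't moved and all three cleats are in place at side crop (125,192), (185,142) and (283,135). The true tips sit about 24–30 mm above the reported TCP, so the pinch only caught the top of the bar. I'll regrip about 22 mm lower.

Request:
send_rows(series=[[[0,0,0],[0,0,20],0],[[0,0,0],[2,-8,25],0],[[0,0,0],[4,-15,25],0],[[0,0,0],[4,-15,20],0],[[0,0,0],[4,-15,0],0],[[0,0,0],[4,-15,-20],0],[[0,0,0],[4,-15,-40],0],[[0,0,0],[4,-15,-55],0],[[0,0,0],[4,-15,-65],0],[[0,0,0],[4,-15,-66],0]])

```text
time_s: 18.12
eef_pos: [0.5885, -0.033, 0.0139]
eef_rot: [-0.0, 0.992, 0.124, -0.001]
wrist_force: [-0.4, 0.7, -0.7]
opening: 0.499
grasp_force: 0.0
```

Request:
send_rows(series=[[[0,0,0],[0,0,0],1],[[0,0,0],[0,0,0],1],[[0,0,0],[0,0,0],1],[[0,0,0],[0,0,0],1],[[0,0,0],[0,0,0],1]])

```text
time_s: 18.75
eef_pos: [0.5896, -0.0329, 0.0157]
eef_rot: [0.0, 0.992, 0.124, 0.001]
wrist_force: [-2.0, 2.4, 6.0]
opening: 0.117
grasp_force: 58.7
```

Opening is now about 10 mm at 59 N, so it's on the bar's full diameter. Lifting.

Request:
send_rows(series=[[[0,0,0],[0,1,5],1],[[0,0,0],[-1,2,9],1],[[0,0,0],[-1,4,14],1],[[0,0,0],[-1,5,19],1],[[0,0,0],[-2,7,23],1],[[0,0,0],[-2,9,28],1],[[0,0,0],[-3,10,32],1],[[0,0,0],[-3,12,37],1],[[0,0,0],[-4,14,41],1],[[0,0,0],[-4,16,45],1]])

```text
time_s: 20.0
eef_pos: [0.5857, -0.0178, 0.0602]
eef_rot: [0.001, 0.992, 0.124, 0.001]
wrist_force: [5.3, -3.0, -5.1]
opening: 0.12
grasp_force: 58.4
```

Request:
send_rows(series=[[[0,0,0],[-1,4,9],1],[[0,0,0],[-2,9,17],1],[[0,0,0],[-3,11,21],1],[[0,0,0],[-4,14,25],1],[[0,0,0],[-5,17,29],1],[[0,0,0],[-5,20,33],1],[[0,0,0],[-6,25,41],1],[[0,0,0],[-8,32,48],1],[[0,0,0],[-9,38,55],1],[[0,0,0],[-9,38,55],1]])

```text
time_s: 21.25
eef_pos: [0.5765, 0.0184, 0.1164]
eef_rot: [0.002, 0.992, 0.124, 0.0]
wrist_force: [0.6, -9.3, 2.0]
opening: 0.115
grasp_force: 58.9
```

Request:
send_rows(series=[[[0,0,0],[0,0,0],1],[[0,0,0],[0,0,0],1],[[0,0,0],[0,0,0],1],[[0,0,0],[0,0,0],1],[[0,0,0],[0,0,0],1],[[0,0,0],[0,0,0],1],[[0,0,0],[0,0,0],1],[[0,0,0],[0,0,0],1]])

```text
time_s: 22.25
eef_pos: [0.5766, 0.018, 0.1161]
eef_rot: [0.002, 0.992, 0.124, 0.0]
wrist_force: [1.2, -9.2, 2.3]
opening: 0.11
grasp_force: 58.9
```

```bash
python3 - <<'E'
from h import *
o=telemetry.get_obs(); print(o['time_s'],o['eef_pos'],o['wrist_force'])
s=cam('side')['pixels'][60:240,210:400]; c=cam('scene')['pixels'][220:400,360:550]
im=cv2.resize(np.hstack([s,c]),(0,0),fx=2.1,fy=2.1,interpolation=2); cv2.imwrite('pics/p4.png',im[:,:,::-1])
E
```

```text
22.25 [0.576622   0.01801489 0.11605414] [ 1.23186856 -9.24364108  2.32910062]
```

View pics/p4.png

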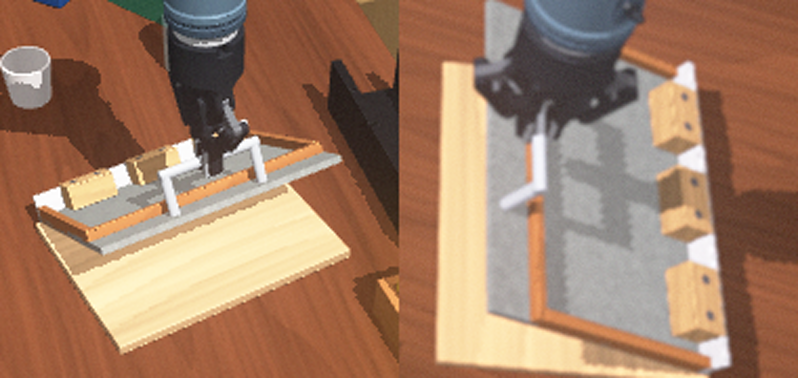

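All three cleats are flush against the fence in one row, at scene crop (672,115), (683,203) and (695,298). Now I'll lower the tray smoothly.

Request:
send_rows(series=[[[0,0,0],[1,-3,-4],1],[[0,0,0],[1,-6,-7],1],[[0,0,0],[3,-13,-14],1],[[0,0,0],[4,-18,-22],1],[[0,0,0],[5,-24,-30],1],[[0,0,0],[6,-26,-34],1],[[0,0,0],[7,-29,-38],1],[[0,0,0],[7,-31,-42],1],[[0,0,0],[8,-34,-46],1],[[0,0,0],[9,-38,-55],1]])

```text
time_s: 23.6
eef_pos: [0.5858, -0.018, 0.0602]
eef_rot: [0.001, 0.992, 0.124, 0.001]
wrist_force: [3.3, -5.1, 2.1]
opening: 0.113
grasp_force: 60.6
```

Request:
send_rows(series=[[[0,0,0],[0,-2,-4],1],[[0,0,0],[1,-4,-8],1],[[0,0,0],[1,-6,-13],1],[[0,0,0],[2,-9,-22],1],[[0,0,0],[3,-11,-26],1],[[0,0,0],[3,-12,-31],1],[[0,0,0],[3,-14,-36],1],[[0,0,0],[4,-15,-40],1],[[0,0,0],[4,-16,-44],1],[[0,0,0],[4,-16,-45],1]])

```text
time_s: 24.85
eef_pos: [0.5895, -0.0329, 0.0169]
eef_rot: [-0.0, 0.992, 0.124, 0.0]
wrist_force: [-6.0, 1.4, 23.0]
opening: 0.113
grasp_force: 63.5
```

The 23 N upward force shows the tray is seated. I'll ease off, open and retreat upward.

Request:
send_rows(series=[[[0,0,0],[0,0,1],1],[[0,0,0],[0,0,1],0],[[0,0,0],[0,0,1],0],[[0,0,0],[0,0,1],0],[[0,0,0],[0,0,1],0],[[0,0,0],[0,0,20],0],[[0,0,0],[0,0,55],0],[[0,0,0],[0,-20,100],0],[[0,0,0],[0,-60,150],0],[[0,0,0],[0,-110,180],0]])

```text
time_s: 26.1
eef_pos: [0.5902, -0.1438, 0.1996]
eef_rot: [0.001, 0.992, 0.125, 0.002]
wrist_force: [1.3, -0.4, 0.1]
opening: 0.505
grasp_force: 0.0
```

Request:
send_rows(series=[[[0,0,0],[0,-40,0],0],[[0,0,0],[0,-60,0],0],[[0,0,0],[0,-60,0],0]])

```text
time_s: 26.48
eef_pos: [0.5886, -0.2038, 0.1948]
eef_rot: [-0.0, 0.992, 0.123, -0.0]
wrist_force: [0.1, 0.0, 0.5]
opening: 0.501
grasp_force: 0.0
```

```bash
python3 - <<'E'
from h import *
o=telemetry.get_obs(); print(o['time_s'],o['eef_pos'],o['wrist_force'])
h=np.array([.5885,-.0325,.071]); a=np.radians(14); M=np.array([[np.cos(a),np.sin(a),0],[-np.sin(a),np.cos(a),0],[0,0,1]])
for n in ['side','scene']:
  c=cam(n); save(c,'f_'+n+'.png')
  for t in ['tray_handle','cleat_a_mid']:
    for d in spotter.landmark_of(t,n): print(n,t,(M@(np.array(d['xyz'])-h)*1000).round(),round(d['conf'],2))
c=cam('scene'); g=cv2.cvtColor(c['pixels'],cv2.COLOR_RGB2HSV)
m=cv2.inRange(g,(10,60,150),(28,170,255)); k,l,st,ce=cv2.connectedComponentsWithStats(m)
for i in range(1,k):
  if st[i,4]>120 and 370<ce[i][0]<520 and 230<ce[i][1]<410:
    q=np.argwhere(l==i)[:,::-1]; w=np.array([pix2plane(c,u,.056) for u in q])@M.T-M@h
    r=cv2.minAreaRect((w[:,:2]*1000).astype(np.float32)); print(ce[i].round(),st[i,4],np.round(r[0]),np.round(r[1]),round(r[2],1))
E
```

```text
26.475 [ 0.58859841 -0.20376702  0.19477491] [0.06550839 0.01949907 0.51127361]
side tray_handle [ 2.  1. -1.] 0.85
scene tray_handle [ 2. -1.  3.] 0.69
scene cleat_a_mid [-85. 191. -29.] 0.71
[483. 277.] 537 [-79. 186.] [75. 38.] 0.2
[487. 318.] 624 [  8. 186.] [38. 72.] 89.0
[491. 365.] 717 [100. 187.] [38. 68.] 90.0
```

The tray handle is back at its starting height. The three cleats sit at x ≈ −79, 8 and 100, y ≈ 187 mm, parallel to the fence within about 1°, and the gripper is clear.

```bash
python3 -c "
from bench import ctrl; print(ctrl.hand_in())"
```

```text
the job is handed in; nothing more can be done
None
```

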